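# Stamp a gift tag with the blue self-inking stamp

## Robot

A 6-joint arm with a two-finger parallel gripper is mounted at the origin on a cart in front of the work surface, level with it; the furniture and walls round the work are solid. World frame = base frame: x ahead of the robot, y to its left, z up, the work surface at z = 0. Lengths are in mm, angles in rad, forces in N, time in s.
With the tool pointing down it reaches from about 225 to 875 mm from the base axis. Payload 3.4 kg.
Tool frame: the origin (TCP) lies at the very end of the fingers, on their centre line; the grasp point (between the pads) lies 19 mm behind it; z points along the fingers, y is the line along which they close (so a half turn about z gives the same grasp; the last joint's range is limited). The gripper opens to 85 mm and grips with 20 to 120 N. Pads are 22 mm wide; open, the fingers measure 114 mm over their backs; the gripper's body (76 mm by 85 mm) begins 54 mm behind the grasp point. The pads swing forward as they close: fully open they stand 13 mm farther back than shut.
Start: joints at [1.159, 0.276, 1.505, -0, 1.361, -0.121], TCP at [164.88, 550.888, 231.328] pointing down, gripper open.
Joint ranges: [-2.89, 2.89], [-0.75, 2.08], [0.22, 2.7], [-1.18, 4.32], [0.11, 2.71], [-2.7, 2.7]. Speed limits (rad/s): [2.57, 2.57, 3.14, 3.14, 3.14, 3.14].

## Interface

Orientations are given as a rotation vector (axis times angle).
In Python, from rig import manip gives the robot as it stands.
- The arm moves only by the shell command python3 -m inch 'ROWS' [OPENING]. ROWS is a JSON object of lists of equal length, an entry for each row: "delta_pos": the shift along the tool's x, y, z in mm, a list of three; "spin": the turn about the tool's z in rad. A call has 1 to 20 rows; each row shifts and turns the commanded pose from where the row before left it, along the tool's axes as they then stand; what a row does not reach is not made up. A row lasts 1/10 s, in which the tool goes at most 50 mm and 8.59 degrees, less where a joint would pass 70% of its speed; a pose out of reach is approached as far as the arm can. A call with a gripper value outside its range is refused whole. OPENING is the opening, from 0 (shut) to 1 (fully open), set as the call begins (- or left out, the last holds). The fingers move at their own pace and stop on an object; the grip force is fixed at half the most. Time passes only in rows, so rows that do not move let the fingers close. It gives the time, the measured TCP pose, the force, the opening and the grip force at its end, in the units of the state.
- manip.observe(): the state, without advancing time (a new reading comes with each control period).
- manip.get_image(name): name is "scene" or "top" or "wrist"; returns a dict with "image" (400x640x3 uint8, red, green, blue), "K" (3x3 intrinsics, pixels), "R" (3x3) and "t" (3): a world point X has camera coordinates R X + t; the wrist camera has in their place "T_tool_cam" (4x4, takes a point from camera to tool coordinates, whose origin is the TCP and whose axes are the flange's). Camera axes: x right, y down, z forward; pixel columns grow to the right and rows downward; lengths in mm; the calibration is good to about 2 mm. A picture is of the moment at which its call begins: read the wrist's pose just before it. There is no depth.
- manip.sign_off(): hands the job in; it is judged then, once.
The state is a dict: "t": time; "joints": joint angles; "dq": joint speeds; "joint_efforts": joint torques, N m; "tcp_pos": TCP position; "tool_rot": TCP orientation; "force": force on the tool from outside, world axes, zero at the start; "wrist_torque": the same for the moment, N m; "grip_width": finger opening in mm; "finger_force": force on a finger pad.
Only numpy, scipy, OpenCV 4.12 (cv2) and the standard library are available. Lean on these libraries where they do the work, as an engineer would, in place of code of your own. Each camera call takes 0.05 s, during which the arm holds its last target. There are 200 camera calls.

## Task

Print the gift tag under the blue self-inking stamp: with the fingertips press its blue cap straight down, gently and at least two thirds of the way to its stop, keep it down for about a second, then let it spring fully back up and withdraw. Do not pick up, tip or shift the blue stamp, do not touch the red or the green stamp, and leave the wooden stamp, the tape roll and the little gift where they are.

Things in the scene. Friction and masses are not known exactly. Their poses are not given: they have to be found in the camera images.
- blue_stamp: The blue self-inking stamp as a whole: a loose, upright stamp of about 0.33 kg, with a black frame (foot 50 x 70 mm, 12 mm thick) and a blue cap, 79 mm tall in all; it stands on its own fixed, flat pad of pale gift tags (80 x 120 mm, 4 mm thick). Origin: centre of the foot's underside, on the pad; x along the 50 mm side, y along the 70 mm side, z up.
- blue_cap_top (a point): Centre of the top face of the blue cap, where the fingertip goes (dark thumb pad, 24 x 36 mm, on a flat cap 42 mm in x by 60 mm in y). It stands 79 mm above the stamp's underside (83 mm above the table) while the cap is up, and goes down with the cap. Same axes as the stamp.
- blue_cap (a joint): How far the blue cap is pressed straight down into its frame, in m: 0 = up (at rest), 0.018 = against its stop. A spring pushes it back up: about 2 N to start, rising evenly to 8 N at the stop; about 6 N at 0.012.
- red_stamp: The red self-inking stamp as a whole: a loose, upright stamp of about 0.33 kg, with a black frame (foot 50 x 70 mm, 12 mm thick) and a red cap, 79 mm tall in all; it stands on its own fixed, flat pad of pale gift tags (80 x 120 mm, 4 mm thick). Origin: centre of the foot's underside, on the pad; x along the 50 mm side, y along the 70 mm side, z up.
- red_cap_top (a point): Centre of the top face of the red cap, where the fingertip goes (dark thumb pad, 24 x 36 mm, on a flat cap 42 mm in x by 60 mm in y). It stands 79 mm above the stamp's underside (83 mm above the table) while the cap is up, and goes down with the cap. Same axes as the stamp.
- red_cap (a joint): How far the red cap is pressed straight down into its frame, in m: 0 = up (at rest), 0.018 = against its stop. A spring pushes it back up: about 2 N to start, rising evenly to 8 N at the stop; about 6 N at 0.012.
- green_stamp: The green self-inking stamp as a whole: a loose, upright stamp of about 0.33 kg, with a black frame (foot 50 x 70 mm, 12 mm thick) and a green cap, 79 mm tall in all; it stands on its own fixed, flat pad of pale gift tags (80 x 120 mm, 4 mm thick). Origin: centre of the foot's underside, on the pad; x along the 50 mm side, y along the 70 mm side, z up.
- green_cap_top (a point): Centre of the top face of the green cap, where the fingertip goes (dark thumb pad, 24 x 36 mm, on a flat cap 42 mm in x by 60 mm in y). It stands 79 mm above the stamp's underside (83 mm above the table) while the cap is up, and goes down with the cap. Same axes as the stamp.
- green_cap (a joint): How far the green cap is pressed straight down into its frame, in m: 0 = up (at rest), 0.018 = against its stop. A spring pushes it back up: about 2 N to start, rising evenly to 8 N at the stop; about 6 N at 0.012.
- wood_stamp_center (a point): Bystander, loose: small wooden hand stamp with a turned knob, 37 x 46 x 72 mm high; centre, half-way up.
- tape_roll_center (a point): Bystander, loose: roll of pale tape lying flat, 96 mm across, 25 mm high; centre, half-way up.
- small_gift_center (a point): Bystander, loose: little brown gift box, 63 x 63 x 36 mm, with a red bow rising to 51 mm; centre of the box itself, 18 mm up.

How it is judged (in metres and radians):
On the way, in this order (a step that is already met when the one before it is completed fails the run):
1. the blue cap is held down, 12 mm or more, by the fingers (value of joint blue_cap above 0.012 m and contact force between the fingers and blue_stamp above 0.5 N), for 0.7 s.
2. the blue cap is back up and the fingers are off it (value of joint blue_cap below 0.003 m and contact force between the fingers and blue_stamp below 0.1 N), for 0.2 s.
At the end, for the whole second after the job is handed in: All three caps are up (within 3 mm), the three stamps stand upright (within 0.08 rad) and at rest within 12 mm of where they started, and the wooden stamp, tape roll and little gift are within 15 mm of where they started (value of joint each of blue_cap, red_cap, green_cap below 0.003 m and angle between each of blue_stamp, red_stamp, green_stamp's own z axis and vertical below 0.08 rad and distance of each of blue_stamp, red_stamp, green_stamp from where it was at the start of the episode below 0.012 m and linear speed of each of blue_stamp, red_stamp, green_stamp below 0.02 m/s and distance of each of wood_stamp_center, tape_roll_center, small_gift_center from where it was at the start of the episode below 0.015 m); the robot touches nothing.
It fails at once if the blue stamp is lifted off its tags (more than 6 mm) (height (world z) of blue_stamp above 0.01 m).
It fails at once if the blue stamp is shifted more than 12 mm or tipped more than 0.2 rad (distance of blue_stamp from where it was at the start of the episode above 0.012 m or angle between blue_stamp's own z axis and vertical above 0.2 rad).
It fails at once if the blue stamp is pushed with more than 40 N (contact force between any of the fingers, the arm and blue_stamp above 40 N).
It fails at once if the red or green stamp is touched (more than 1 N), pressed or moved (contact force between any of the fingers, the arm and red_stamp above 1 N or value of joint any of red_cap, green_cap above 0.003 m or distance of any of red_stamp, green_stamp from where it was at the start of the episode above 0.012 m or contact force between any of the fingers, the arm and green_stamp above 1 N).
It fails at once if the wooden stamp, tape roll or little gift is moved more than 15 mm (distance of any of wood_stamp_center, tape_roll_center, small_gift_center from where it was at the start of the episode above 0.015 m).
It also fails if it takes over 32 s, if anything falls off the work surface, if the arm or the gripper's body presses on something with over 40 N, if the wrist force passes 120 N, or if a joint passes its speed limit or range.

## Working session

There is one attempt and no reset: what is moved stays moved. The work goes in short steps, Python scripts to look and compute and a shell command to move; the robot and the scene stay as the last step left them, time stands still between calls to the robot, and variables do not carry over. Pictures are saved under pics/ and viewed, at most 10 in all, crops included, and the job is handed in when it is done.

```bash
mkdir -p pics; cat > h.py <<'E'
import numpy as np, cv2
from rig import manip
def save(n,f):
    d=manip.get_image(n); cv2.imwrite(f,d["image"][:,:,::-1]); return d
E
python3 - <<'E'
from h import *
import pickle
s=manip.observe(); print(s['t'],s['tcp_pos'],s['tool_rot'],s['force'],s['grip_width'])
c={}
for n in("scene","top"):
    c[n]=save(n,f"pics/{n}.png")
pickle.dump(c,open("c.pkl","wb"))
a=np.vstack([c["scene"]["image"],c["top"]["image"]])[:,:,::-1]
cv2.imwrite("pics/both.png",cv2.resize(a,(480,600),interpolation=cv2.INTER_AREA))
E
```

```text
0.0 [164.6700231  550.36919965 230.43189814] [-4.55104797e-01 -3.10799340e+00  2.79622149e-03] [ 0.72116394 -0.25839037 -0.08489202] 85.22255901351333
```

View pics/scene.png

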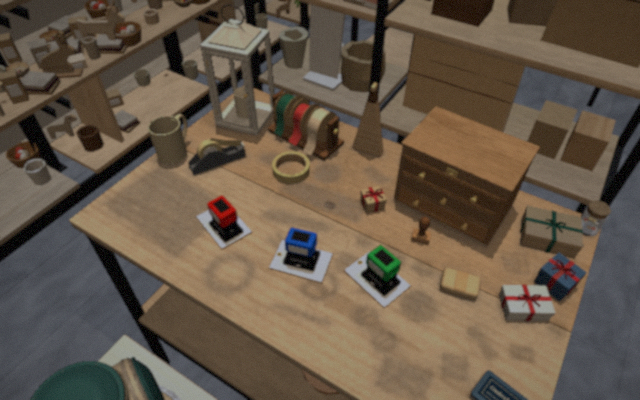

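View pics/top.png

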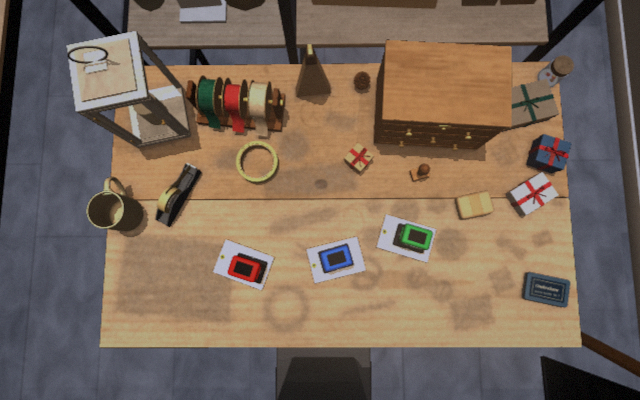

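The scene view shows red at about (222,212), blue at (301,243) and green at (383,265). In the top view they are at (246,267), (336,258) and (415,237). I'll enlarge both views around the blue stamp.

```bash
python3 - <<'E'
from h import *
import pickle
c=pickle.load(open("c.pkl","rb"))
o=[]
for n,x,y in(("scene",265,215),("top",301,228)):
    im=c[n]["image"][y:y+70,x:x+70,::-1]
    o.append(cv2.resize(im,(400,400),interpolation=cv2.INTER_CUBIC)*1)
cv2.imwrite("pics/crop.png",np.clip(np.hstack(o)*1.6,0,255).astype(np.uint8))
E
```

```text
(no output)
```

View pics/crop.png

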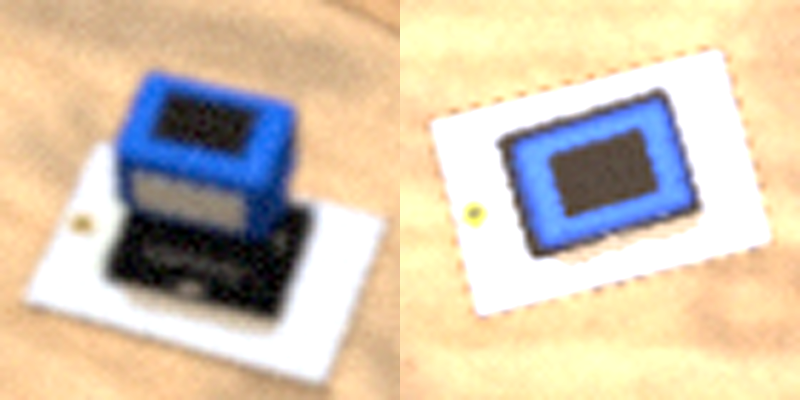

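The crop shows the blue cap's dark pad centred at crop (205,121) in the scene view and (203,172) in the top view. Next I'll triangulate its centre and corners, and get rough positions for the neighbours.

```bash
python3 - <<'E'
from h import *
import pickle
c=pickle.load(open("c.pkl","rb"))
P={n:c[n]["K"]@np.c_[c[n]["R"],c[n]["t"]] for n in c}
def tri(a,b):
    X=cv2.triangulatePoints(P["scene"],P["top"],np.array(a,float).reshape(2,1),np.array(b,float).reshape(2,1))[:,0]
    return X[:3]/X[3]
f=lambda p,o:np.array(o)+(np.array(p)+.5)*.175-.5
S=lambda p:f(p,(265,215)); T=lambda p:f(p,(301,228))
def plane(n,p,z):
    H=P[n]; M=np.c_[H[:,0],H[:,1],H[:,2]*z+H[:,3]]; q=np.linalg.solve(M,[*p,1]); return q[:2]/q[2]
# order in each: far-left, far-right, near-right, near-left
s=[(167,93),(255,100),(245,150),(152,138)]; t=[(148,157),(240,128),(258,188),(167,216)]
q=[]
for a,b in zip(s,t): q.append(tri(S(a),T(b))); print(q[-1].round(1))
print("ctr",np.mean(q,0), tri(S((205,121)),T((203.5,172))))
print("z83 top",plane("top",T((203.5,172)),83),"scene",plane("scene",S((205,121)),83))
tt=[plane("top",T(b),83) for b in t]; print("top pad",np.round(tt,1))
fo=[(100,135),(265,90),(298,212),(140,257)]; ff=np.array([plane("top",T(p),16) for p in fo]); print("foot",ff.round(1),ff.mean(0), np.linalg.norm(ff[1]-ff[0]),np.linalg.norm(ff[2]-ff[1]))
pad=[(32,120),(322,50),(370,240),(80,316)]; g=np.array([plane("top",T(p),4) for p in pad]);print("tags",g.round(1),g.mean(0),"yaw of long axis",np.arctan2(*(g[0]-g[1]+g[3]-g[2])[::-1]),np.linalg.norm(g[0]-g[1]),np.linalg.norm(g[1]-g[2]))
for n,a,b in(("red",(222,206),(246,267)),("green",(384,257),(415,236)),("wood",(424,222),(424,170)),("gift",(374,195),(358,158)),("tape",(291,165),(257,161))): print(n,tri(a,b).round(0))
w=manip.get_image("wrist"); cv2.imwrite("pics/w0.png",w["image"][:,:,::-1]); print(w["T_tool_cam"].round(3))
E
```

```text
[480.5 -14.3  76.7]
[490.2 -47.   84.1]
[469.7 -54.6  82.3]
[459.6 -21.5  77.7]
ctr [474.9747377  -34.35616304  80.19168152] [475.05380402 -34.49654412  79.65330507]
z83 top [474.29416201 -33.42104182] scene [473.47795181 -36.82252794]
top pad [[479.7 -13.4]
 [490.  -46.7]
 [468.5 -53. ]
 [458.7 -20.2]]
foot [[489.    5.2]
 [506.2 -59.1]
 [459.1 -71.3]
 [442.1 -10.1]] [474.10386084 -33.85494746] 66.6086592866832 48.58575102000383
tags [[ 495.2   32.3]
 [ 522.3  -82.4]
 [ 448.1 -100. ]
 [ 419.1   13.4]] [471.17439468 -34.1991744 ] yaw of long axis 1.8117149667770465 117.84856586375484 76.25140004934738
red [455. 154.  78.]
green [ 521. -201.   75.]
wood [ 665. -229.   56.]
gift [700. -89.  31.]
tape [697. 144.  14.]
[[ 1.00000e-03 -9.52000e-01 -3.06000e-01  7.79390e+01]
 [ 1.00000e+00  1.00000e-03 -0.00000e+00 -4.80000e-02]
 [ 0.00000e+00 -3.06000e-01  9.52000e-01 -1.42591e+02]
 [ 0.00000e+00  0.00000e+00  0.00000e+00  1.00000e+00]]
```

The blue cap top triangulates to about (474, -34, 80–83). The foot and tag centres and sizes agree with that. I'll shut the gripper and travel at height.

```bash
python3 -m inch '{"delta_pos":[[-10,-10,0],[-20,-20,0],[-23,-23,0],[-23,-23,0],[-23,-23,0],[-23,-23,0],[-23,-23,0],[-23,-23,0],[-23,-23,0],[-23,-23,0],[-23,-23,0],[-23,-23,0],[-23,-23,0],[-23,-23,0],[-23,-23,0],[-23,-23,0],[-23,-23,0],[-20,-20,0],[-10,-10,0],[0,0,0]],"spin":[0,0,0,0,0,0,0,0,0,0,0,0,0,0,0,0,0,0,0,0]}' 0
cat > goal.py <<'E'
import sys
from h import *
s=manip.observe(); R=cv2.Rodrigues(np.array(s['tool_rot'],float))[0]
g=np.array(eval(sys.argv[1]),float); y=R[:,1]
print(s['t'],np.round(s['tcp_pos'],1),np.round(s['force'],2),s['grip_width'],"delta",(R.T@(g-s['tcp_pos'])).round(1),"z",R[:,2].round(4),"yaw y",np.arctan2(y[1],y[0]))
E
python3 goal.py "[474.3,-34.3,120]"
```

```text
t: 2.15
tcp_pos: [436.9, 45.3, 231.1]
tool_rot: [-0.46, -3.107, 0.0]
force: [-0.2, 1.2, 0.4]
grip_width: -0.0
finger_force: 0.0
2.15 [436.9  45.3 231.1] [-0.25  1.24  0.4 ] -0.03638507346287161 delta [-58.9 -65.4 111.1] z [-3.e-04 -1.e-04 -1.e+00] yaw y 1.2770251195405575
```

```bash
python3 -m inch '{"delta_pos":[[-10,-11,0],[-20,-22,0],[-20,-22,0],[-9,-10,0],[0,0,10],[0,0,15],[0,0,15],[0,0,10],[0,0,0],[0,0,0],[0,0,0],[0,0,0]],"spin":[0,0,0,0,-0.09,-0.09,-0.09,-0.09,-0.09,-0.08,0,0]}'
python3 goal.py "[474.3,-34.3,120]"
python3 - <<'E'
from h import *
s=manip.observe(); w=manip.get_image("wrist"); im=w["image"][:,:,::-1].copy()
R=cv2.Rodrigues(np.array(s['tool_rot'],float))[0]
Tc=np.linalg.inv(w["T_tool_cam"])
def pj(X):
    c=Tc@np.r_[R.T@(np.array(X)-s['tcp_pos']),1]; p=w["K"]@c[:3]; return tuple(np.round(p[:2]/p[2]).astype(int).tolist())
a=1.812-np.pi/2; ex=np.array([np.cos(a),np.sin(a)]); ey=np.array([-ex[1],ex[0]])
ps=[pj([*(np.array([474.3,-34.3])+ex*i*21+ey*j*30),83]) for i,j in((1,1),(1,-1),(-1,-1),(-1,1))]
print(ps,pj([474.3,-34.3,83]),pj(s['tcp_pos']))
cv2.polylines(im,[np.array(ps)],True,(0,255,255),1); cv2.circle(im,pj([474.3,-34.3,83]),3,(0,255,0),-1)
cv2.imwrite("pics/w1.png",im)
E
```

```text
t: 3.35
tcp_pos: [474.4, -31.8, 181.4]
tool_rot: [0.374, -3.119, -0.001]
force: [-0.1, -0.0, -0.6]
grip_width: 0.0
finger_force: 0.0
3.35 [474.4 -31.8 181.4] [-0.14 -0.05 -0.63] 0.012492481544441098 delta [ 0.7 -2.4 61.4] z [-1.e-04  5.e-04 -1.e+00] yaw y 1.8091650956015237
[(355, 221), (288, 221), (286, 175), (357, 175)] (321, 198) (324, 254)
```

View pics/w1.png

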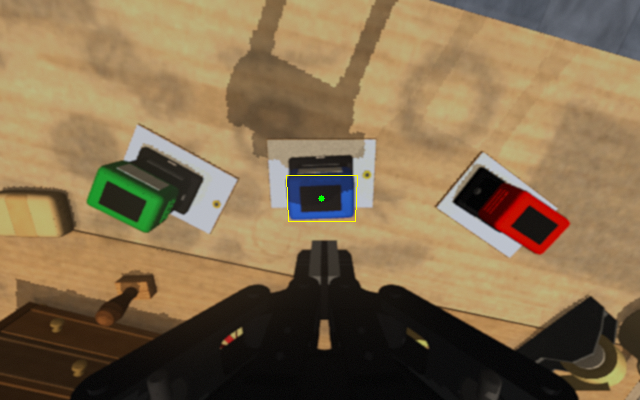

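In the wrist view the predicted cap outline fits the blue cap, with its centre at (321,198) on the thumb pad. The closed tips are clear of everything. I'll go down to just above the cap.

```bash
python3 -m inch '{"delta_pos":[[0.7,-2.4,5],[0,0,15],[0,0,20],[0,0,20],[0,0,15],[0,0,10],[0,0,5],[0,0,2],[0,0,0],[0,0,0],[0,0,0]],"spin":[0,0,0,0,0,0,0,0,0,0,0]}'
python3 goal.py "[474.3,-34.3,68]"
```

```text
t: 4.5
tcp_pos: [475.0, -35.0, 89.9]
tool_rot: [-0.375, 3.118, -0.001]
force: [-0.4, 0.1, 1.2]
grip_width: -0.2
finger_force: 0.0
4.5 [475.  -35.   89.9] [-0.44  0.09  1.18] -0.155397948746451 delta [ 0.5  0.9 21.9] z [ 1.3e-03 -2.0e-04 -1.0e+00] yaw y 1.8100044640785704
```

Next I'll press slowly, reading the force as I go.

```bash
python3 -m inch '{"delta_pos":[[0,0,2],[0,0,2],[0,0,2],[0,0,2],[0,0,2],[0,0,2],[0,0,2],[0,0,0],[0,0,0]],"spin":[0,0,0,0,0,0,0,0,0]}'
python3 goal.py "[474.3,-34.3,68]"
```

```text
t: 5.4
tcp_pos: [474.5, -34.9, 75.4]
tool_rot: [0.375, -3.119, -0.0]
force: [-1.3, 0.9, 4.5]
grip_width: -0.2
finger_force: 2.0
5.4 [474.5 -34.9  75.4] [-1.28  0.85  4.51] -0.20853069816664657 delta [0.1 0.6 7.4] z [-0.e+00  1.e-04 -1.e+00] yaw y 1.8100555802193194
```

A force of 4.5 N means the cap is about 7.5 mm down, which agrees with the height. I'll press 7.5 mm more and hold.

```bash
python3 -m inch '{"delta_pos":[[0,0,2],[0,0,2],[0,0,2],[0,0,1.5],[0,0,0],[0,0,0]],"spin":[0,0,0,0,0,0]}'
python3 goal.py "[474.3,-34.3,68]"
```

```text
t: 6.0
tcp_pos: [474.6, -34.9, 67.9]
tool_rot: [-0.375, 3.119, 0.0]
force: [-0.8, 1.5, 6.1]
grip_width: -0.1
finger_force: 3.2
6.0 [474.6 -34.9  67.9] [-0.77  1.55  6.1 ] -0.11101104083785311 delta [ 0.1  0.6 -0.1] z [ 1.e-04  0.e+00 -1.e+00] yaw y 1.8100884114198932
```

```bash
python3 -m inch '{"delta_pos":[[0,0,1],[0,0,0.5],[0,0,0],[0,0,0],[0,0,0],[0,0,0],[0,0,0],[0,0,0],[0,0,0],[0,0,0],[0,0,0],[0,0,0],[0,0,0],[0,0,0],[0,0,0]],"spin":[0,0,0,0,0,0,0,0,0,0,0,0,0,0,0]}'
python3 - <<'E'
from h import *
save("wrist","pics/w2.png"); s=manip.observe(); print(s['tcp_pos'],s['force'])
E
```

```text
t: 7.5
tcp_pos: [474.6, -34.9, 66.5]
tool_rot: [-0.375, 3.119, 0.0]
force: [-1.7, 0.2, 7.3]
grip_width: -0.1
finger_force: 3.4
[474.55721645 -34.90261092  66.50983299] [-1.3304977   0.64622367  7.14282219]
```

View pics/w2.png

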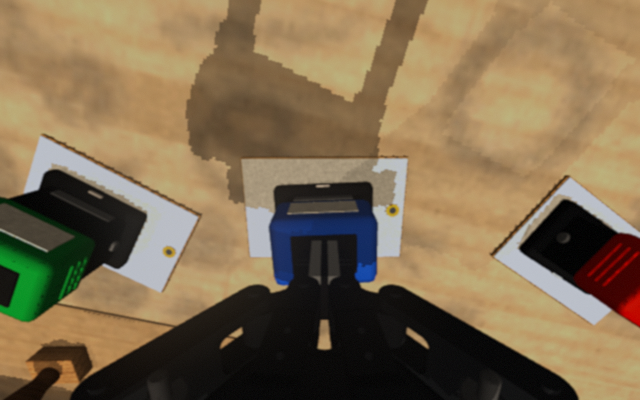

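The wrist view shows the tips on the blue thumb pad near (325,255), with the cap pressed and the foot square on its tags. At about 7.2 N the cap is some 16 mm down, and I held it for more than a second. Now I'll release it slowly.

```bash
python3 -m inch '{"delta_pos":[[0,0,-2],[0,0,-2],[0,0,-2],[0,0,-2],[0,0,-2],[0,0,-2],[0,0,-2],[0,0,-3],[0,0,-4],[0,0,-6],[0,0,-10],[0,0,-15],[0,0,-20],[0,0,-25],[0,0,-20],[0,0,-10],[0,0,0],[0,0,0],[0,0,0],[0,0,0]],"spin":[0,0,0,0,0,0,0,0,0,0,0,0,0,0,0,0,0,0,0,0]}'
python3 - <<'E'
from h import *
d=save("top","pics/top2.png"); a=cv2.imread("pics/top.png"); b=cv2.imread("pics/top2.png")
m=np.clip(np.vstack([np.hstack([i[130:300,200:450]]) for i in(a,b)])*1.5,0,255).astype(np.uint8)
cv2.imwrite("pics/cmp.png",cv2.resize(m,None,fx=1.7,fy=1.7))
print(manip.observe()['force'])
E
```

```text
t: 9.55
tcp_pos: [473.9, -34.8, 192.2]
tool_rot: [0.375, -3.117, -0.001]
force: [-1.1, -1.5, 0.1]
grip_width: -0.3
finger_force: 0.0
[ 0.21862691 -0.41570205  0.27636118]
```

View pics/cmp.png

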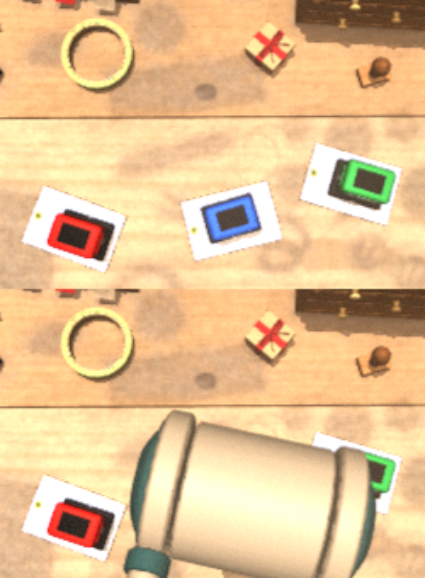

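The arm hides the blue stamp from above (about (250,500) in this crop), and everything else is unmoved. I'll check blue with the wrist camera and the predicted outline.

```bash
python3 - <<'E'
from h import *
s=manip.observe(); w=manip.get_image("wrist"); im=w["image"][:,:,::-1].copy()
R=cv2.Rodrigues(np.array(s['tool_rot'],float))[0]; Tc=np.linalg.inv(w["T_tool_cam"])
def pj(X):
    c=Tc@np.r_[R.T@(np.array(X)-s['tcp_pos']),1]; p=w["K"]@c[:3]; return tuple(np.round(p[:2]/p[2]).astype(int).tolist())
a=1.812-np.pi/2; ex=np.array([np.cos(a),np.sin(a)]); ey=np.array([-ex[1],ex[0]])
ps=[pj([*(np.array([474.3,-34.3])+ex*i*21+ey*j*30),83]) for i,j in((1,1),(1,-1),(-1,-1),(-1,1))]
cv2.polylines(im,[np.array(ps)],True,(0,255,255),1); cv2.imwrite("pics/w3.png",im); print(ps)
E
```

```text
[(357, 218), (292, 218), (291, 173), (358, 173)]
```

View pics/w3.png

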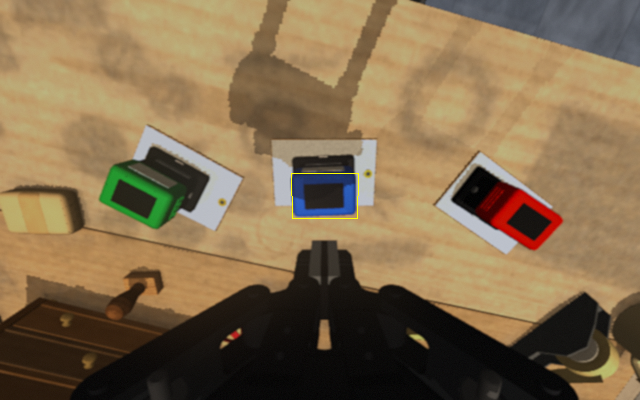

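The blue cap is back up and in place: its outline still fits at (291–358, 173–218). I'll hand the job in.

```bash
python3 -c "
from rig import manip
print(manip.sign_off())"
```

```text
the job is handed in; nothing more can be done
None
```

I pressed the blue cap about 16 mm down at about 7 N, held it for over a second and let it spring back up; in the final pictures nothing had shifted, and the job is handed in (no verdict was returned).

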